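# Set the step attenuator to its third click

## Task

Two grey boxes stand on the bench; set the step attenuator, the one with the flat paddle lever, to its third click. With the fingertips push the lever away from its off end (the end near you), counting the clicks by feel and pausing for about a second in the first and in the second, and leave it resting in the third without ever going past it. Only push the lever, do not pinch it; do not shove, tip or lift the box, and leave the other box with its round knob and everything else where it is.

Things in the scene. Friction and masses are not known exactly. Their poses are not given: they have to be found in the camera images.
- step_box: step attenuator: grey box on rubber feet, 160 (x) x 76 x 42 mm high, 2.6 kg, on the left or right, turned up to 0.35 rad; flat paddle lever, five engraved marks beside the slot, one per click. Origin: centre of the underside, z up. The lever slides along +x, from the near (off) end to the far end with two brass sockets. Pushes up to 10 N do not shift it
- step_lever (a joint): lever travel, m: 0 = off stop, 0.114 = far stop. Free to 0.030 (starts at 0.004 to 0.026), then five clicks centred at 0.046, 0.062, 0.078, 0.094, 0.110. Leaving a click, or entering the first, takes 5 to 8 N; the force falls away at the ridge half way to the next, and the lever jumps up to 8 mm ahead of the finger into the next centre and stays
- push_point (a point): middle of the near, flat face of the paddle, 25 mm above the box's top (67 mm above its underside); axes as the box's. The paddle is black, upright, 10 mm thick along the travel (this point is 5 mm nearer the off end than its centre), 26 mm wide across it, its top 42 mm above the box's top (84 mm above the bench)
- paddle_near: near half of the paddle's thickness (5 mm), with the face that is pushed; origin on the box's top under the lever's centre
- paddle_far: far half of the paddle's thickness (5 mm); origin as paddle_near. Fingers pressing both halves at once are pinching the paddle
- fader_box: the other loose grey box, same size and build, but its lever is a round knob and it has no marks; origin at the centre of its underside; to be left alone
- fader_knob (a point): top of that box's round knob lever (20 mm across, 42 mm above the box's top); slides smoothly and must stay where it is
- eraser: white and pale green eraser, 43x24x12 mm, between the two boxes; origin at the centre of its underside; to be left alone
- usb_stick_2: flat USB stick, 60x38x8 mm, between the two boxes; origin at the centre of its underside; to be left alone
- tape_roll: roll of black tape lying flat, 67 mm across, 18 mm high, in the row behind the boxes; origin at the centre of its underside; to be left alone
- heat_sink: finned metal heat sink, 52x52x20 mm, in the row behind; origin at the centre of its underside; to be left alone
- solder_spool: spool of solder, 53 mm across, 32 mm high, in the row behind; origin at the centre of its underside; to be left alone
- flux_jar: small jar with a screw lid, 40 mm across, 41 mm high, in the row behind; origin at the centre of its underside; to be left alone
- ipa_bottle: round cleaner bottle, 54 mm across, 86 mm high, in the row behind; origin at the centre of its underside; to be left alone
- screwdriver_2: small screwdriver lying flat, 161x24x12 mm, at the right, beside the tall fixed microscope that fills the bench further right (come in over or in front of it); origin at the centre of its underside; to be left alone

How it is judged:
By the outcome, as a careful person would: the job done as asked, in the order asked, and still so for the second after the job is handed in, with the robot touching nothing.
It also fails if it takes over 67 s, if anything falls off the work surface, if the arm or the gripper's body presses on something with over 40 N, if the wrist force passes 120 N, or if a joint passes its speed limit or range.

## Robot

A 7-joint arm with a two-finger parallel gripper is mounted at the origin on a cart in front of the work surface, level with it; the furniture and walls round the work are solid. World frame = base frame: x ahead of the robot, y to its left, z up, the work surface at z = 0. Lengths are in m, angles in rad, forces in N, time in s.
With the tool pointing down it reaches from about 0.425 to 0.925 m from the base axis. Payload 6.8 kg.
Tool frame: the origin (TCP) lies midway between the tips of the shut fingers; the grasp point (between the pads) lies 19 mm behind it (tcp_to_grasp is the distance from the TCP to the grasp point, in m); z points along the fingers, y is the line along which they close (so a half turn about z gives the same grasp; the last joint's range is limited). The gripper opens to 85 mm and grips with 20 to 120 N. Pads are 22 mm wide; open, the fingers measure 114 mm over their backs; the gripper's body (76 mm by 85 mm) begins 54 mm behind the grasp point. The pads swing forward as they close: fully open they stand 13 mm farther back than shut.
Start: joints at [1.018, 0.477, 0.022, 1.555, -0.011, 1.109, -0.083], TCP at [0.29, -0.609, 0.231] pointing down, gripper open.
Joint ranges: [-2.96, 2.96], [-0.34, 2.1], [-1.41, 1.46], [0.24, 2.44], [-1.37, 4.51], [0.17, 1.92], [-2.96, 2.96]. Speed limits (rad/s): [2.39, 2.39, 3.14, 3.14, 3.14, 3.14, 3.14].

## Interface

Orientations are given as a unit quaternion [w, x, y, z].
In Python, from bench import * gives the robot as it stands. Calls block until the motion is done:
- move_pose(position, orientation): joint-space move of the TCP to a pose.
- move_linear(position, rot=None, v=0.15, guard=None): straight line of the TCP; rot=None keeps the orientation; v is the mean speed in m/s. With guard (N) it stops when the force on the tool has changed by that much, and returns True; else False.
- move_j(angles): joint-space move.
- move_gripper(opening, squeeze=None): finger opening in m; squeeze is the grip in N (None keeps the last); returns when the fingers have stopped.
- hold(seconds).
- solve_ik(position, orientation): joint angles nearest the present ones, or None.
- get_state(): the state.
- capture(name): name is "side" or "top" or "wrist"; returns a dict with "image" (420x560x3 uint8, red, green, blue), "z_map" (420x560 float32, m along the optical axis (not along the pixel's ray), 0 where there is no reading), "fx", "fy", "cx", "cy" (pixels), "k1" (the pictures are not rectified: a ray, as slopes to the right and down, at radius r is drawn at 1 + k1 r^2 times it, then the intrinsics apply), "R" (3x3) and "t" (3): a world point X has camera coordinates R X + t; the wrist camera has in their place "T_tool_cam" (4x4, takes a point from camera to tool coordinates, whose origin is the TCP and whose axes are the flange's). Camera axes: x right, y down, z forward; pixel columns grow to the right and rows downward; lengths in m; the calibration is good to about 2 mm. A picture is of the moment at which its call begins: read the wrist's pose just before it.
A pose or a line that the arm cannot do raises PlanningError and nothing moves.
- finish_job(): hands the job in; it is judged then, once.
The state is a dict: "clock": time; "joints": joint angles; "qvel": joint speeds; "joint_torque": joint torques, N m; "ee_pos": TCP position; "eef_rot": TCP orientation; "contact_force": force on the tool from outside, world axes, zero at the start; "wrist_torque": the same for the moment, N m; "gripper_width": finger opening in m; "gripper_force": force on a finger pad.
Only numpy, scipy, OpenCV 4.12 (cv2) and the standard library are available. Lean on these libraries where they do the work, as an engineer would, in place of code of your own. Each camera call takes 0.05 s, during which the arm holds its last target. There are 200 camera calls.

## Working session

There is one attempt and no reset: what is moved stays moved. The work goes in short steps, each a Python script; the robot and the scene stay as the last script left them, time stands still between calls to the robot, and variables do not carry over. Pictures are saved under pics/ and viewed, at most 10 in all, crops included, and the job is handed in when it is done.

```bash
ls; mkdir -p pics
python3 - <<'E'
from bench import *
import cv2,numpy as np,pickle
d={}
for n in("top","side"):
    c=capture(n); d[n]=c
    cv2.imwrite(f"pics/{n}0.png",c["image"][:,:,::-1])
    print(n,c["fx"],c["cx"],c["cy"],c["k1"],c["R"].round(3).tolist(),c["t"])
pickle.dump(d,open("c0.pkl","wb"))
s=get_state();print(s)
E
```

```text
pics
top 520.8217242129057 270.41195474520475 212.34400140802478 -0.01624426277808838 [[-0.029, -1.0, 0.002], [-0.996, 0.029, -0.083], [0.083, -0.005, -0.997]] [-0.00209293  0.57805592  1.18723446]
side 432.70133231793835 279.73466690912676 207.97883287841663 -0.1249236516145946 [[1.0, -0.026, 0.005], [-0.021, -0.885, -0.465], [0.017, 0.464, -0.885]] [-0.5784034   0.03037702  1.03463486]
{'clock': 0.1, 'joints': array([ 1.01789362,  0.47771133,  0.02237568,  1.55632295, -0.01148062,
        1.10928583, -0.08311703]), 'qvel': array([-6.57354481e-04, -1.55300973e-03, -1.72600847e-04, -1.38226020e-03,
        2.07367586e-05,  1.05991529e-03, -1.29316313e-03]), 'joint_torque': array([ 3.91117675e-03, -5.97768867e+01,  1.61395703e+00, -2.81954134e+01,
        1.29244136e-02,  5.16170127e-03, -3.43508987e-05]), 'ee_pos': array([ 0.29018615, -0.60887173,  0.23044019]), 'eef_rot': array([-7.60110405e-04,  9.75372196e-01,  2.20563912e-01, -2.47693546e-04]), 'contact_force': array([ 0.49726205, -0.25503055,  1.58343179]), 'wrist_torque': array([-0.02418309, -0.02254672, -0.01688758]), 'gripper_force': 0.0, 'gripper_width': 0.08580575345456444}
```

View pics/top0.png

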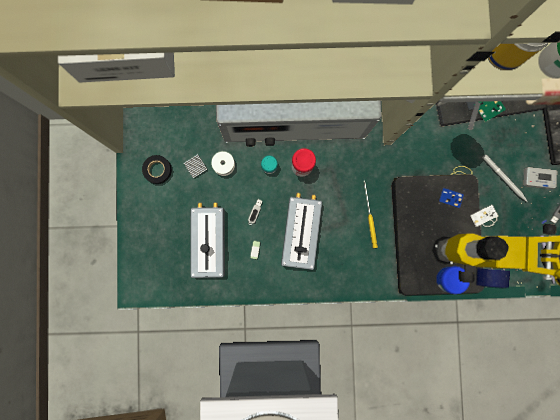

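View pics/side0.png

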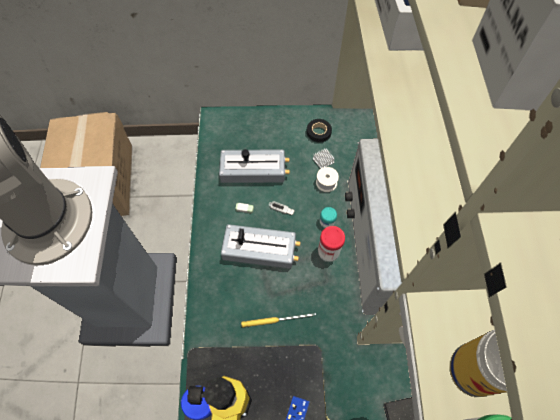

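The top view shows the step box (marks, flat paddle) at about (302,232) with its lever near (302,250). The fader box is on the left at (208,243), with its round knob at (206,248). The side view agrees: step lever at (240,236), knob at (245,155). Next I'll measure from the depth of both views.

```bash
cat > h.py <<'E'
import numpy as np,cv2
def cloud(c,R=None,t=None):
    R=c["R"] if R is None else R; t=c["t"] if t is None else t
    z=c["z_map"]; v,u=np.mgrid[:z.shape[0],:z.shape[1]].astype(np.float64)
    K=np.array([[c["fx"],0,c["cx"]],[0,c["fy"],c["cy"]],[0,0,1]])
    n=cv2.undistortPoints(np.stack([u.ravel(),v.ravel()],1)[:,None],K,np.array([c["k1"],0,0,0.]))[:,0]
    P=np.c_[n,np.ones(len(n))]*z.reshape(-1,1)
    X=(P-np.asarray(t))@np.asarray(R)
    X[z.ravel()==0]=np.nan
    return X.reshape(z.shape+(3,))
def rect(X,zlo,zhi,lo,hi):
    m=(X[...,2]>zlo)&(X[...,2]<zhi)&(X[...,0]>lo[0])&(X[...,0]<hi[0])&(X[...,1]>lo[1])&(X[...,1]<hi[1])
    return X[m]
E
python3 - <<'E'
import pickle,numpy as np,cv2
from h import *
d=pickle.load(open("c0.pkl","rb"))
for n,px in(("top",[(302,232),(302,250),(208,243),(490,250),(450,130),(250,80),(300,20),(380,120)]),("side",[(258,246),(240,236),(252,162),(225,400),(400,200)])):
    X=cloud(d[n])
    for u,v in px: print(n,(u,v),X[v,u].round(3))
    u,v=px[0]; c=X[v,u]
    T=rect(X,.034,.05,c[:2]-.13,c[:2]+.13)
    r=cv2.minAreaRect(T[:,:2].astype(np.float32)*1000);print(len(T),r, np.median(T[:,2]))
    L=rect(X,.060,.1,c[:2]-.1,c[:2]+.1)
    print(len(L),L.mean(0).round(4),L.min(0).round(4),L.max(0).round(4))
E
```

```text
top (302, 232) [ 0.529 -0.089  0.049]
top (302, 250) [ 0.488 -0.086  0.084]
top (208, 243) [0.51  0.125 0.048]
top (490, 250) [ 0.476 -0.41   0.297]
top (450, 130) [ 0.765 -0.457  0.003]
top (250, 80) [0.768 0.01  0.39 ]
top (300, 20) [ 0.764 -0.06   0.615]
top (380, 120) [ 0.796 -0.291 -0.002]
2237 ((527.4602661132812, -88.80171203613281), (76.084228515625, 159.89952087402344), 80.91099548339844) 0.041815120234621264
55 [ 0.4897 -0.0829  0.083 ] [ 0.4831 -0.0947  0.0633] [ 0.4948 -0.0703  0.0891]
side (258, 246) [ 0.528 -0.096  0.042]
side (240, 236) [ 0.491 -0.089  0.084]
side (252, 162) [0.513 0.128 0.042]
side (225, 400) [ 0.49  -0.432  0.298]
side (400, 200) [ 0.748 -0.172  0.385]
2177 ((527.0244140625, -87.68992614746094), (77.34294891357422, 160.52572631835938), 81.19290924072266) 0.04241935527232818
84 [ 0.4904 -0.0843  0.0788] [ 0.4831 -0.0955  0.0603] [ 0.4964 -0.0696  0.0878]
```

Run:
```python
import pickle,numpy as np,cv2
from h import *
from bench import *
d=pickle.load(open("c0.pkl","rb"))
for n in d:
    X=cloud(d[n])
    for a,b in((.03,.1),(.1,.2),(.2,.3),(.3,.5),(.5,1)):
        L=rect(X,a,b,(.2,-.75),(.65,-.15))
        if len(L): print(n,a,b,len(L),L.min(0).round(3),L.max(0).round(3))
from scipy.spatial.transform import Rotation as R
yaw0=-9.0
for k in(0,90,180,270):
  r=(R.from_euler('z',yaw0+k,degrees=True)*R.from_euler('x',180,degrees=True)).as_quat()
  q=[r[3],*r[:3]]
  for p in((.30,-.36,.25),(.42,-.17,.25),(.453,-.0755,.058),(.53,-.088,.058)):
    s=solve_ik(p,q); print(k,p,None if s is None else np.round(s,2))
```

```text
top 0.03 0.1 1190 [ 0.381 -0.646  0.03 ] [ 0.647 -0.313  0.1  ]
top 0.1 0.2 3681 [ 0.394 -0.617  0.1  ] [ 0.525 -0.388  0.2  ]
top 0.2 0.3 837 [ 0.404 -0.584  0.2  ] [ 0.501 -0.398  0.3  ]
top 0.3 0.5 24 [ 0.459 -0.439  0.3  ] [ 0.493 -0.407  0.302]
side 0.03 0.1 604 [ 0.383 -0.455  0.03 ] [ 0.621 -0.393  0.084]
side 0.1 0.2 984 [ 0.412 -0.455  0.113] [ 0.512 -0.389  0.199]
side 0.2 0.3 828 [ 0.459 -0.443  0.2  ] [ 0.502 -0.4    0.3  ]
side 0.3 0.5 1 [ 0.471 -0.425  0.3  ] [ 0.471 -0.425  0.3  ]
0 (0.3, -0.36, 0.25) [ 0.69  0.11  0.06  2.01 -0.01  1.02 -0.98]
0 (0.42, -0.17, 0.25) [ 0.38  0.1  -0.14  2.03  0.02  1.02 -1.5 ]
0 (0.453, -0.0755, 0.058) [ 0.14  0.4  -0.14  2.19  0.1   0.56 -1.79]
0 (0.53, -0.088, 0.058) [ 0.12  0.49 -0.09  2.02  0.07  0.64 -1.74]
90 (0.3, -0.36, 0.25) [ 0.97  0.13 -0.25  1.99  0.04  1.02  0.55]
90 (0.42, -0.17, 0.25) [ 0.62  0.11 -0.4   2.02  0.05  1.02  0.04]
90 (0.453, -0.0755, 0.058) [ 0.37  0.42 -0.4   2.17  0.29  0.59 -0.4 ]
90 (0.53, -0.088, 0.058) [ 0.37  0.52 -0.4   2.    0.31  0.68 -0.39]
180 (0.3, -0.36, 0.25) [ 1.23  0.15 -0.53  1.98  0.09  1.03  2.07]
180 (0.42, -0.17, 0.25) [ 0.84  0.14 -0.64  2.01  0.1   1.03  1.57]
180 (0.453, -0.0755, 0.058) [ 0.53  0.46 -0.6   2.16  0.44  0.64  1.04]
180 (0.53, -0.088, 0.058) [ 0.51  0.56 -0.59  1.99  0.46  0.73  1.06]
270 (0.3, -0.36, 0.25) [ 0.43  0.11  0.34  2.03 -0.04  1.01 -2.51]
270 (0.42, -0.17, 0.25) [-0.92  0.19  1.35  2.09 -0.22  1.02 -2.76]
270 (0.453, -0.0755, 0.058) [-0.86  0.87  1.27  2.25 -1.11  0.95 -2.17]
270 (0.53, -0.088, 0.058) [-0.78  0.97  1.26  2.07 -1.13  1.06 -2.22]
```

```bash
cat >> h.py <<'E'
from scipy.spatial.transform import Rotation as Rot
C=np.array([.5272,-.0880]); A=np.deg2rad(-8.95); D=np.array([np.cos(A),np.sin(A)])
r=(Rot.from_euler('z',A)*Rot.from_euler('x',np.pi)).as_quat(); Q=[r[3],*r[:3]]
def P(s,z): return [*(C+s*D),z]
def meas(st): return (st["ee_pos"][:2]-C)@D, st["contact_force"][:2]@D
E
python3 - <<'E'
from bench import *
from h import *
move_linear([.27,-.58,.36],v=.25)
r0=get_state()["eef_rot"]
move_linear([.29,-.34,.36],v=.25)
move_gripper(0,20)
move_pose([.42,-.17,.30],Q)
move_pose(P(-.068,.16),Q)
print(get_state()["clock"],get_state()["ee_pos"])
print(move_linear(P(-.068,.058),v=.08,guard=6))
hold(.3)
s=get_state();print(s["clock"],s["ee_pos"],s["gripper_width"],meas(s),s["contact_force"])
st=s
c=capture("side");cv2.imwrite("pics/side1.png",cv2.resize(c["image"][140:300,180:340,::-1],None,fx=3.5,fy=3.5))
E
```

```text
4.4167 [ 0.46055346 -0.07889119  0.16084102]
False
6.1417 [ 0.46017749 -0.07748665  0.05821747] -0.0002312067487885395 (np.float64(-0.0678420646537582), np.float64(-0.34172244717371764)) [-0.42188958 -0.48228583 -0.75777652]
```

View pics/side1.png

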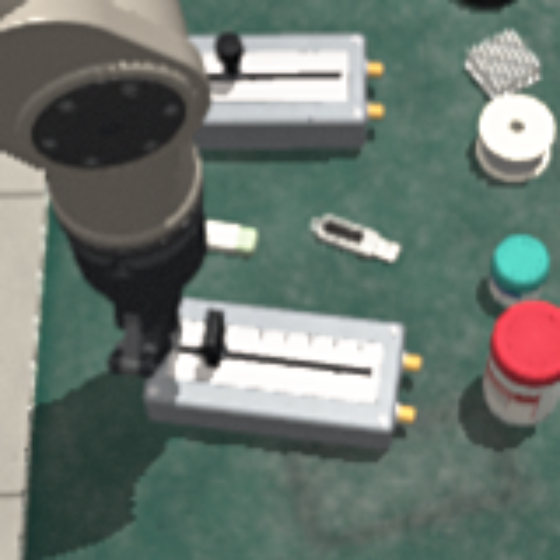

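The crop shows the closed fingers behind the paddle, which is at (213,335), with clear space on both sides. Next I'll push in 0.7 mm steps until the force drops at the first click.

```bash
cat >> h.py <<'E'
def click(s0,smax,step=.0007):
    """step ahead until the push force has risen and dropped; returns log"""
    import bench as b
    st=b.get_state(); s,f0=meas(st); s=s0; peak=0; log=[]
    while s<smax:
        s+=step; b.move_linear(P(s,.058),v=.02)
        sm,f=meas(b.get_state()); f=f0-f; log.append((round(s*1e3,1),round(sm*1e3,1),round(f,1)))
        if f>peak: peak=f
        if peak>3.5 and f<.45*peak: return True,log
        if f>14: break
    return False,log
E
python3 - <<'E'
from bench import *
from h import *
move_linear(P(-.058,.058),v=.03,guard=3)
ok,log=click(meas(get_state())[0],-.027)
print(ok,*log); hold(.4); print(meas(get_state()),get_state()["clock"])
c=capture("side");cv2.imwrite("pics/side2.png",cv2.resize(c["image"][200:290,200:320,::-1],None,fx=5,fy=5))
import pickle;pickle.dump(c,open("c2.pkl","wb"))
X=cloud(c);L=rect(X,.070,.1,(.46,-.12),(.62,-.04));L=L[((L[:,:2]-C)@D)>meas(get_state())[0]+.008];print(((L[:,:2]-C)@D).round(3))
E
```

```text
True (np.float64(-57.2), np.float64(-57.3), np.float64(-0.5)) (np.float64(-56.5), np.float64(-56.5), np.float64(-1.0)) (np.float64(-55.8), np.float64(-55.7), np.float64(-0.9)) (np.float64(-55.1), np.float64(-55.0), np.float64(-1.1)) (np.float64(-54.4), np.float64(-54.3), np.float64(-0.9)) (np.float64(-53.7), np.float64(-53.6), np.float64(-1.4)) (np.float64(-53.0), np.float64(-52.9), np.float64(-1.5)) (np.float64(-52.3), np.float64(-52.2), np.float64(-1.6)) (np.float64(-51.6), np.float64(-51.6), np.float64(-1.7)) (np.float64(-50.9), np.float64(-50.8), np.float64(-1.3)) (np.float64(-50.2), np.float64(-50.1), np.float64(-0.7)) (np.float64(-49.5), np.float64(-49.4), np.float64(-1.1)) (np.float64(-48.8), np.float64(-48.7), np.float64(-1.2)) (np.float64(-48.1), np.float64(-48.0), np.float64(-0.9)) (np.float64(-47.4), np.float64(-47.3), np.float64(-0.6)) (np.float64(-46.7), np.float64(-46.6), np.float64(-1.6)) (np.float64(-46.0), np.float64(-45.9), np.float64(-0.3)) (np.float64(-45.3), np.float64(-45.2), np.float64(-1.2)) (np.float64(-44.6), np.float64(-44.5), np.float64(-0.6)) (np.float64(
[... 424 characters left out ...]
p.float64(3.5)) (np.float64(-38.3), np.float64(-39.0), np.float64(4.7)) (np.float64(-37.6), np.float64(-37.7), np.float64(1.9))
(np.float64(-0.03761671669667513), np.float64(-3.2653384573759836)) 14.325
[-0.026 -0.024 -0.021 -0.019 -0.028 -0.025 -0.023 -0.021 -0.019 -0.018
 -0.027 -0.025 -0.023 -0.021 -0.019 -0.018 -0.027 -0.025 -0.023 -0.021
 -0.019 -0.018 -0.027 -0.024 -0.022 -0.02  -0.019 -0.026 -0.024 -0.022
 -0.02  -0.018 -0.028 -0.026 -0.023 -0.021 -0.019 -0.018 -0.027 -0.025
 -0.023 -0.021 -0.019 -0.018 -0.027 -0.025 -0.023 -0.021 -0.018 -0.018
 -0.027 -0.025 -0.023 -0.02  -0.018 -0.027 -0.025 -0.022 -0.02  -0.018
 -0.027 -0.024 -0.023 -0.02  -0.018 -0.027 -0.025 -0.023 -0.02  -0.019]
```

View pics/side2.png

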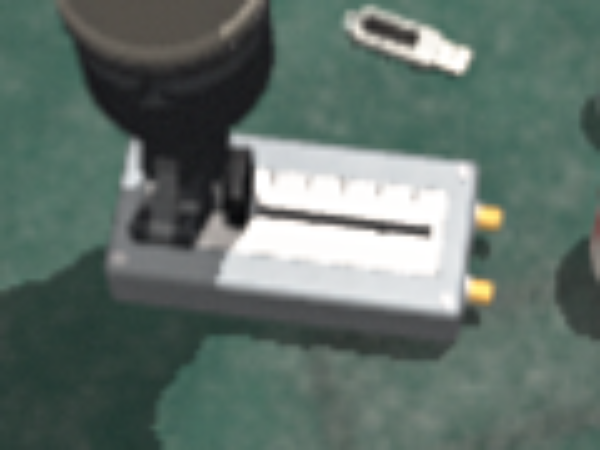

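Contact came at TCP s = -41.8 mm, which fits travel 0.030. The lever is now on the way into the first click but has not passed the ridge, which is expected at TCP s ≈ -34 mm. The picture agrees: the paddle at (238,190) is still touching the fingers. I'll keep going with a proper force baseline.

```bash
cat >> h.py <<'E'
import bench as b
def push(ridge,base,step=.0007,over=.0025):
    s=meas(b.get_state())[0]; log=[]; low=0
    while s<ridge+over:
        s+=step; b.move_linear(P(s,.058),v=.02)
        sm,f=meas(b.get_state()); f=base-f; log.append((round(float(sm)*1e3,1),round(float(f),1)))
        low=low+1 if f<1.2 and sm>ridge-.0012 else 0
        if low==2 or f>14: break
    print(log)
def lever():
    X=cloud(b.capture("side")); s=meas(b.get_state())[0]
    L=rect(X,.072,.1,(.44,-.13),(.64,-.03)); a=np.sort((L[:,:2]-C)@D); a=a[a>s+.0125]
    print("tcp",s.round(4),"far edge",a[-3:].round(4),"q~",(a[-3:].mean()-.005+.057).round(4),"hist",np.histogram(a,np.arange(-.04,.061,.004))[0])
E
python3 - <<'E'
from bench import *
from h import *
lever()
push(-.034,.5)
hold(.5); lever(); hold(.3); print(meas(get_state()),get_state()["clock"])
E
```

```text
tcp -0.0376 far edge [-0.0182 -0.018  -0.0178] q~ 0.034 hist [ 0  0  0 10 22 20  0  0  0  0  0  0  0  0  0  0  0  0  0  0  0  0  0  0
  0]
[(-36.8, 4.0), (-35.6, 2.6), (-34.7, 1.3), (-34.1, 1.0), (-33.8, 0.2)]
tcp -0.0342 far edge [-0.0142 -0.0139 -0.0137] q~ 0.0381 hist [ 0  0  0  0 11 22 18  0  0  0  0  0  0  0  0  0  0  0  0  0  0  0  0  0
  0]
(np.float64(-0.03414773005472275), np.float64(-0.47297728278992457)) 16.525
```

The lever sits right on the ridge (q≈0.038) and has not jumped. I'll go a little further.

```bash
sed -i 's/sm>ridge-.0012/sm>ridge+.0012/' h.py
python3 - <<'E'
from bench import *
from h import *
push(-.034,.5)
hold(.6); lever(); hold(.3); print(meas(get_state()),get_state()["clock"])
E
```

```text
[(-33.4, 0.3), (-32.7, 0.5), (-32.0, 0.8)]
tcp -0.032 far edge [-0.006  -0.0059 -0.0057] q~ 0.0461 hist [ 0  0  0  0  0  0 23 24 19  0  0  0  0  0  0  0  0  0  0  0  0  0  0  0
  0]
(np.float64(-0.0320367130024481), np.float64(-0.546413284770658)) 18.225
```

The lever is in click 1 (q≈0.046), where it paused for about 1 s. Now the second click.

Run:
```python
from bench import *
from h import *
move_linear(P(-.028,.058),v=.03)
push(-.018,-.2)
hold(.6); lever(); hold(.3); print(meas(get_state()),get_state()["clock"])
```

```text
[(-27.0, 0.6), (-26.2, -0.1), (-25.5, 0.7), (-25.4, 1.8), (-25.0, 5.0), (-24.6, 4.5), (-23.6, 5.3), (-22.4, 3.7), (-21.2, 2.6), (-20.3, 1.8), (-19.4, -0.1), (-18.6, 0.1), (-18.0, 0.4), (-17.5, 0.4), (-17.0, -0.6), (-16.4, -0.4), (-15.7, -0.2)]
tcp -0.0157 far edge [0.01   0.01   0.0102] q~ 0.0621 hist [ 0  0  0  0  0  0  0  0  0  1 23 25 16  0  0  0  0  0  0  0  0  0  0  0
  0]
(np.float64(-0.015764806217892783), np.float64(0.2294446770121941)) 23.7083
```

The lever is in click 2 (q≈0.062) and has paused there. Now the third, then a check, and back off if it is good.

Run:
```python
from bench import *
from h import *
move_linear(P(-.012,.058),v=.03)
push(-.002,-.2)
hold(.3); lever(); print(meas(get_state()),get_state()["clock"])
move_linear(P(-.025,.058),v=.08)
move_linear(P(-.03,.20),v=.12); hold(.3)
b_=get_state();print(b_["clock"]); lever()
for n in("side","top"):
    c=capture(n); X=cloud(c)
    T=rect(X,.034,.05,C-.13,C+.13); print(cv2.minAreaRect(T[:,:2].astype(np.float32)*1000))
    if n=="side": cv2.imwrite("pics/side3.png",cv2.resize(c["image"][120:290,180:340,::-1],None,fx=3.4,fy=3.4))
```

```text
[(-10.9, -0.1), (-10.2, -1.0), (-9.5, -1.0), (-9.3, 2.5), (-9.1, 4.6), (-8.5, 4.8), (-7.6, 5.2), (-6.3, 3.9), (-5.2, 2.5), (-4.4, 1.4), (-3.4, 0.8), (-2.6, 0.3), (-1.9, -0.4), (-1.5, -0.2), (-1.0, -0.4), (-0.4, -0.1), (0.3, -0.3)]
tcp 0.0002 far edge [0.0259 0.026  0.0263] q~ 0.0781 hist [ 0  0  0  0  0  0  0  0  0  0  0  0  0  1 23 25 16  0  0  0  0  0  0  0
  0]
(np.float64(0.00024009158882907334), np.float64(-0.33580277291328864)) 28.5833
30.6833
tcp -0.0301 far edge [0.0259 0.0261 0.0262] q~ 0.078 hist [ 0  0  0  0  0  0  0  0  0  0  0  0  0  0 24 24 18  0  0  0  0  0  0  0
  0]
((527.314453125, -87.3614501953125), (78.12774658203125, 160.18772888183594), 81.63435363769531)
((527.6370239257812, -88.54399871826172), (75.12745666503906, 160.1491241455078), 80.92477416992188)
```

View pics/side3.png

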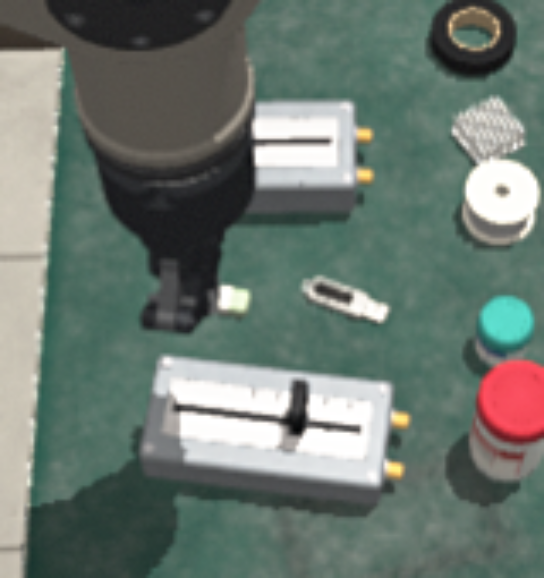

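The paddle at (298,405) rests at the third mark (q≈0.078). The box has not moved, and the gripper is clear above it.

```bash
python3 -c "
from bench import *
print(finish_job())"
```

```text
the job is handed in; nothing more can be done
None
```

The step attenuator's lever is resting in its third click (measured travel about 0.078 m), after pauses of about a second in the first and second clicks; its box hasn't moved, the gripper is clear, and I handed the job in at about 31 s.

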